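# Set the valve and hold the spring-return cylinder at the mark

### The job

Check the stroke of the spring-return air cylinder on the board: first turn the small valve's lever until it lines up with the metal tab set on the quadrant plate under it, and only then pull the cylinder's rod out by its upright handle bar until the rod's pointer stands between the two prongs of the clip on the rule. Finish while still holding the bar there with the gripper, against the spring, so that the reading can be taken (do not let go), with the valve still lined up and the things lying around left where they are.

Things in the scene. Friction and masses are not known exactly. Their poses are not given: they have to be found in the camera images.
- fixture: Plywood board 210 x 250 x 12 mm, fixed; origin at its underside's centre, z up, yaw 0.1 to 0.45 (its -x edge towards the robot). Left half: aluminium air cylinder along x at y = +45 mm, its front end block's face at x = +27 mm, 70 mm high; the rod comes out towards -x. Right half: brass valve. Left edge: aluminium rule (y = +93 to +117 mm, top 24 mm above the bench).
- pull_rod (a joint): How far the rod is pulled out of the cylinder (m), 0 = fully in (as at the start), end stop at 0.065. It moves straight along the board's -x axis. A spring pulls it back: about 4.6 N at 0, growing by 1.3 N per 10 mm (about 9.8 N at 40 mm).
- pull_bar (a point): Centre of the black handle bar on the rod: 16 mm thick (along the pull, the board's x), 70 mm wide (along the board's y), 24 mm high, centre 95 mm above the bench. Two 10 mm posts, 27 mm either side of its centre, carry it over a cross piece and the rod (tops 49 mm above the bench). When the rod is in, the cylinder's end block begins 57 mm behind the bar's centre. Axes as the board's.
- pointer_tip (a point): End of the rod's thin steel pointer (3 mm wide), which moves with the rod and hangs down to just above the rule, 50 mm to the board's +y of the bar's centre and at the same x; 30 mm above the bench. Axes as the board's.
- mark_gap (a point): Middle of the gap between the two upright prongs of the steel clip on the rule, on the pointer's line, 30 mm above the bench. The prongs (5 mm wide, up to 45 mm above the bench) stand at +-9 mm along x, inner faces 13 mm apart, on the far (+y) side of the pointer's path; the pointer must point between them. Axes as the board's. The clip sits where the rod must be pulled out 30 to 50 mm; fixed.
- valve_lever (a joint): Angle of the valve lever (rad), 0 = shut (lever points along the board's -x, towards the robot), grows anticlockwise seen from above to 1.57 (lever points along the board's -y). Starts between 0 and 0.25. Stiff: needs about 0.12 N m (3.2 N at the grip point) and stays where it is left.
- valve_axis (a point): Point on the lever's vertical turning axis at the lever's mid height, 62 mm above the bench. Axes as the board's.
- lever_grip (a point): Point to grip on the flat steel lever: 38 mm out from its turning axis, 62 mm above the bench. The lever is 12 mm wide, 18 mm high and ends 55 mm from the axis. Its x axis points outwards along the lever, z up. The quadrant plate (50 to 66 mm from the axis) tops out 28 mm above the bench.
- tab_end (a point): Top of the upturned outer end of the metal tab on the quadrant plate (tab 10 mm wide, 48 to 74 mm from the valve axis), 71 mm out from the axis and 42 mm above the bench. Its x axis points outwards from the valve axis: the lever's x must come parallel to it. The tab sits at a lever angle of 0.6 to 1.15; fixed.
- blades: Loose box, 30 x 75 x 20 mm, lying on the board's near right part; origin at its underside's centre. Leave it.
- pine: Loose wooden block, 45 x 90 x 36 mm, on the bench to the right; origin at its underside's centre. Leave it.
- carton: Loose small cardboard carton, 70 x 100 x 60 mm, on the bench to the right; origin at its underside's centre. Leave it.
- measure: Loose tape measure, 38 x 72 x 68 mm, on the bench to the right; origin at its underside's centre. Leave it.

How it is judged (in metres and radians):
On the way, in this order (a step that is already met when the one before it is completed fails the run):
1. the valve lever is lined up with the tab (within 8 degrees) while the rod is still in (angle between the x axis of lever_grip and the x axis of tab_end, either way round below 0.14 rad and value of joint pull_rod below 0.008 m), for 0.3 s.
2. the gripper holds the rod with its pointer between the prongs (x of pointer_tip in the frame of mark_gap between -0.006 and 0.006 m and contact force between the fingers and pull_rod above 2 N), for 0.3 s.
At the end, for the whole second after the job is handed in: The gripper still holds the rod (more than 2 N between fingers and rod) at rest with the pointer within 6 mm of the middle of the prongs' gap along the pull, and the valve lever is within 8 degrees (0.14 rad) of the tab (all of step 2 and angle between the x axis of lever_grip and the x axis of tab_end, either way round below 0.14 rad and velocity of joint pull_rod between -0.01 and 0.01 m/s); the arm keeps its last pose, push and grip.
It fails at once if the rod is pulled out more than 12 mm while the valve is not lined up with the tab (more than 0.2 rad off) (value of joint pull_rod above 0.012 m and angle between the x axis of lever_grip and the x axis of tab_end, either way round above 0.2 rad).
It fails at once if the box on the board is shifted more than 20 mm (distance of blades from where it was at the start of the episode above 0.02 m).
It fails at once if the wooden block is shifted more than 20 mm (distance of pine from where it was at the start of the episode above 0.02 m).
It fails at once if the carton is shifted more than 20 mm (distance of carton from where it was at the start of the episode above 0.02 m).
It fails at once if the tape measure is shifted more than 20 mm (distance of measure from where it was at the start of the episode above 0.02 m).
It also fails if it takes over 38 s, if anything falls off the work surface, if the arm or the gripper's body presses on something with over 40 N, if the wrist force passes 120 N, or if a joint passes its speed limit or range.

### The arm

A 6-joint arm with a two-finger parallel gripper is mounted at the origin on the work surface; the furniture and walls round the work are solid. World frame = base frame: x ahead of the robot, y to its left, z up, the work surface at z = 0. Lengths are in mm, angles in rad, forces in N, time in s.
With the tool pointing down it reaches from about 400 to 925 mm from the base axis. Payload 3.4 kg.
Tool frame: the origin (TCP) lies between the finger pads; the fingertips stand robot.tip_extent ahead of it and the grasp point (between the pads) lies 11 mm behind it (robot.tip_extent is the distance from the TCP to the fingertips, in mm); z points along the fingers, y is the line along which they close (so a half turn about z gives the same grasp; the last joint's range is limited). The gripper opens to 85 mm and grips with 20 to 120 N. Pads are 22 mm wide; open, the fingers measure 114 mm over their backs; the gripper's body (76 mm by 85 mm) begins 54 mm behind the grasp point. The pads swing forward as they close: fully open they stand 13 mm farther back than shut.
Start: joints at [1.153, 0.307, 1.506, -0, 1.328, -0.073], TCP at [194.378, 541.155, 239.305] pointing down, gripper open.
Joint ranges: [-3.12, 3.12], [-1.05, 2.28], [0.14, 2.33], [-1.42, 4.57], [0.1, 2.73], [-2.68, 2.68]. Speed limits (rad/s): [2.57, 2.57, 3.14, 3.14, 3.14, 3.14].

### API

Orientations are given as a rotation vector (axis times angle).
In Python, from rig import telemetry, imaging, job, robot gives the robot as it stands. The module is installed in compiled form; this text tells all that it offers.
- The arm moves only by the shell command python3 -m pendant 'ROWS' [OPENING] [FORCE]. ROWS is JSON, a list of rows, each an object with "dp": the shift along the tool's x, y, z normalised to -1 to 1, where 1 is 0.6 m, a list of three; "delta_rot": the turn, a rotation vector about the tool's x, y, z normalised to -1 to 1, where 1 is pi/4 rad, a list of three. In form: [{"dp": [dx, dy, dz], "delta_rot": [wx, wy, wz]}, ...]. A call has 1 to 20 rows; each row is the pose to reach, as a shift and turn from the pose commanded when the call began, along the tool's axes at that moment; what a row does not reach only later rows make up. A row lasts 1/12 s, in which the tool goes at most 41.7 mm and 7.16 degrees, less where a joint would pass 70% of its speed; a pose out of reach is approached as far as the arm can. A call with a number of a shift or a turn outside -1 to 1 is refused whole. A call with a gripper value outside its range is refused whole. OPENING is the closure in counts, from 0 (fully open) to 255 (shut), set as the call begins (- or left out, the last holds). The fingers move at their own pace and stop on an object; FORCE is the grip in N (left out, the last holds). Time passes only in rows, so rows that repeat a pose let the fingers close. It gives the time, the measured TCP pose, the force, the opening and the grip force at its end, in the units of the state.
- telemetry.state(): the state, without advancing time (a new reading comes with each control period).
- imaging.grab_frame(name): name is "side" or "top"; returns the picture (480x640x3 uint8, blue, green, red); there is no depth.
- imaging.camera_params(name): a dict with "fovy" (degrees; the focal length in pixels is half the picture's height over the tangent of half this angle, whatever the lens; pixels are square), "cx", "cy" (the principal point, pixels), "rvec" (rotation vector, rad) and "tvec" (3), from world to camera coordinates, as OpenCV has them. Camera axes: x right, y down, z forward; pixel columns grow to the right and rows downward; lengths in mm; the calibration is good to about 2 mm. A picture is of the moment at which its call begins. camera_params takes no time and is no camera call.
- job.job_done(): hands the job in; it is judged then, once.
The state is a dict: "t": time; "q": joint angles; "joint_velocities": joint speeds; "joint_torque": joint torques, N m; "ee_pos": TCP position; "orientation": TCP orientation; "force": force on the tool from outside, world axes, zero at the start; "ft_torque": the same for the moment, N m; "width": finger opening in mm; "finger_force": force on a finger pad.
Only numpy, scipy, OpenCV 4.12 (cv2) and the standard library are available. Lean on these libraries where they do the work, as an engineer would, in place of code of your own. Each camera call takes 0.05 s, during which the arm holds its last target. There are 200 camera calls.

## Working session

There is one attempt and no reset: what is moved stays moved. The work goes in short steps, Python scripts to look and compute and a shell command to move; the robot and the scene stay as the last step left them, time stands still between calls to the robot, and variables do not carry over. Pictures are saved under pics/ and viewed, at most 12 in all, crops included, and the job is handed in when it is done.

```bash
mkdir -p pics
python3 - <<'E'
from rig import telemetry, imaging, job, robot
import cv2
for n in("side","top"):
    cv2.imwrite(f"pics/{n}0.png",imaging.grab_frame(n)); print(n,imaging.camera_params(n))
print(telemetry.state(), robot.tip_extent)
E
```

```text
side {'fovy': 45.35354821402765, 'cx': 316.4045118140954, 'cy': 246.0321497391705, 'rvec': array([ 0.38788234, -2.43305027,  1.63260256]), 'tvec': array([ 479.98168559,  139.01629342, 1051.81744905])}
top {'fovy': 48.69265098046992, 'cx': 326.9942831970897, 'cy': 229.86682890427895, 'rvec': array([ 2.16423807, -2.10743626,  0.18144678]), 'tvec': array([ -22.56603221,  520.49614872, 1102.04920657])}
{'t': 0.1, 'q': array([ 1.15248550e+00,  3.07488749e-01,  1.50753720e+00,  7.03487125e-06,
        1.32841385e+00, -7.35430402e-02]), 'joint_velocities': array([ 0.00088667, -0.00156054, -0.00106327, -0.00059325, -0.00063587,
       -0.0003327 ]), 'joint_torque': array([-4.63141841e-04, -4.58525956e+01, -2.52608639e+01, -1.47063015e-04,
        5.65405688e-03, -3.31557139e-06]), 'ee_pos': array([194.1316389 , 540.58574445, 238.48065055]), 'orientation': array([-5.38805904e-01, -3.09457877e+00,  2.81117211e-03]), 'force': array([-0.23729599, -0.17249986,  0.25548378]), 'ft_torque': array([-0.01815001, -0.00686004,  0.01335907]), 'finger_force': 0.0, 'width': 85.60089620280831} 8.0
```

View pics/side0.png

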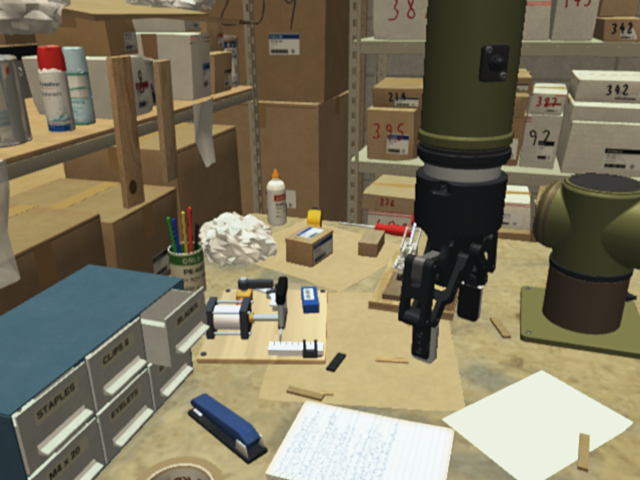

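View pics/top0.png

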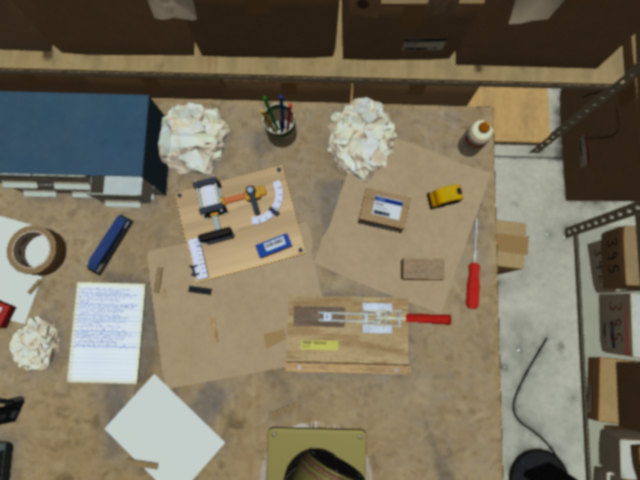

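The top view shows the board with corners near (178,190), (283,167), (305,262) and (193,280). The cylinder is at (208,195), the bar at (216,237), the valve at (252,192) and the rule at (197,258). In the side view the board is around (265,325). I'll zoom in on both.

Run:
```python
import cv2
t=cv2.imread("pics/top0.png")[155:290,165:325]; s=cv2.imread("pics/side0.png")[265:370,190:340]
cv2.imwrite("pics/tc.png",cv2.resize(t,None,fx=4.4,fy=4.4,interpolation=cv2.INTER_CUBIC))
cv2.imwrite("pics/sc.png",cv2.resize(s,None,fx=5,fy=5,interpolation=cv2.INTER_CUBIC))
```

```text
(no output)
```

View pics/tc.png

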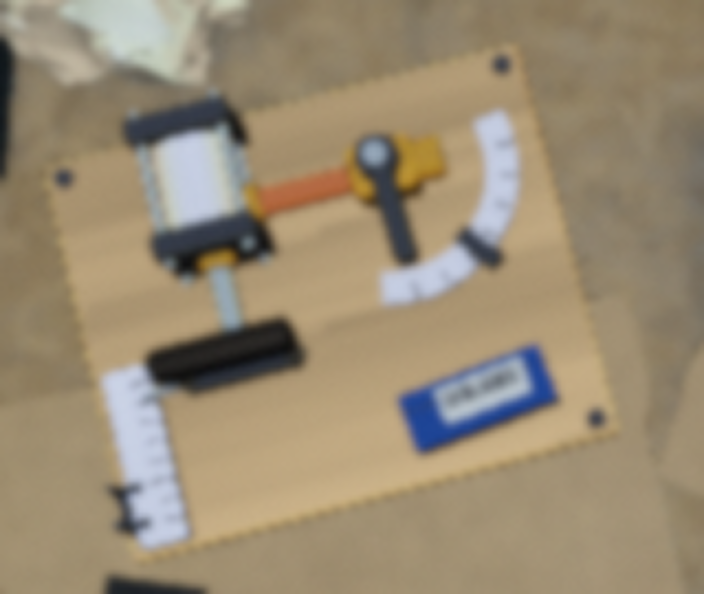

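View pics/sc.png

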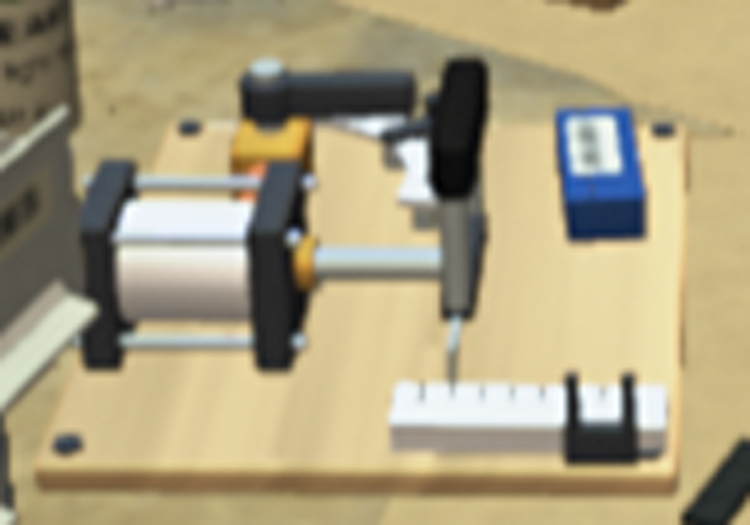

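The top crop shows board corners at (47,165), (520,45), (617,432) and (140,555). The valve knob is at (376,152), the lever end at (405,258), the tab end at (496,261) and the bar's top centre at about (222,350). In the side crop the knob top is (267,65), the bar's end is at x 440-487 with its top at 62, the pointer tip is (453,385) and the prong tops are (571,376) and (628,376).

```bash
cat > h.py <<'E'
import numpy as np, cv2
from rig import imaging
class Cam:
    def __init__(s,n):
        p=imaging.camera_params(n); s.R=cv2.Rodrigues(p["rvec"])[0]; s.t=p["tvec"]; s.f=240/np.tan(np.radians(p["fovy"]/2)); s.c=np.array([p["cx"],p["cy"]]); s.o=-s.R.T@s.t
    def ray(s,uv): return s.R.T@np.append((np.array(uv)-s.c)/s.f,1)
    def onz(s,uv,z): d=s.ray(uv); return s.o+d*(z-s.o[2])/d[2]
    def px(s,P): q=s.R@P+s.t; return q[:2]/q[2]*s.f+s.c
T=Cam("top");S=Cam("side")
def tri(a,b):
    d,e=T.ray(a),S.ray(b); x=np.linalg.lstsq(np.c_[d,-e],S.o-T.o,rcond=None)[0]
    p,q=T.o+d*x[0],S.o+e*x[1]; return (p+q)/2,np.linalg.norm(p-q)
tc=lambda u,v:((u+.5)/4.4-.5+165,(v+.5)/4.4-.5+155)
sc=lambda u,v:((u+.5)/5-.5+190,(v+.5)/5-.5+265)
def rt(p,yaw,o): # world->board
    c,s=np.cos(yaw),np.sin(yaw); return np.array([[c,s],[-s,c]])@(np.array(p[:2])-o)
E
python3 - <<'E'
from h import *
np.set_printoptions(precision=1,suppress=True)
C=[T.onz(tc(*c),12)[:2] for c in [(47,165),(520,45),(617,432),(140,555)]]
B=[(105,125),(105,-125),(-105,-125),(-105,125)]
C=np.array(C);B=np.array(B)
o=C.mean(0); U,_,Vt=np.linalg.svd((B.T@(C-o))); R=(Vt.T@U.T); yaw=np.arctan2(R[1,0],R[0,0])
print("top",C.tolist(),o,round(yaw,3), [rt(c,yaw,o) for c in C])
# side corners visible
for c in [(37,470),(678,470),(688,128)]: print("side corner",rt(S.onz(sc(*c),12),yaw,o))
def show(n,P,e=0): print(n,P,"board",rt(P,yaw,o),"miss %.1f"%e)
show("knob",*tri(tc(376,150),sc(267,65)))
show("levend",*tri(tc(405,259),sc(413,75)))
show("bartop",*tri(tc(222,340),sc(463,62)))
show("tab",*tri(tc(497,261),sc(385,135)))
show("tab42",T.onz(tc(497,261),42)); show("knob80",T.onz(tc(376,150),75)); show("lev71",T.onz(tc(405,259),71))
for n,z,u in [("pt",30,(453,385)),("pr1",45,(571,376)),("pr2",45,(628,376)),("pr1b",24,(571,458)),("pr2b",24,(628,458))]: show(n,S.onz(sc(*u),z))
E
```

```text
top [[602.8323856235663, 333.65921272481046], [672.8046134464248, 95.25087815155963], [473.6646333748538, 38.70687117502736], [405.9604215861751, 273.0657070028045]] [538.8 185.2] 0.285 [array([103.2, 124.5]), array([ 103.3, -124. ]), array([-103.7, -122.2]), array([-102.8,  121.7])]
side corner [ 98.8 128.1]
side corner [-108.6  123.2]
side corner [-107.1 -122.5]
knob [598.  156.3  76. ] board [ 48.7 -44.3] miss 3.2
levend [546.  140.5  72. ] board [ -5.7 -44.9] miss 2.5
bartop [495.9 215.7 118.5] board [-32.6  41.4] miss 4.5
tab [564.8 103.8  24.8] board [  2.  -85.4] miss 16.6
tab42 [553.3  99.5  42. ] board [-10.2 -86.3] miss 0.0
knob80 [599.9 157.1  75. ] board [ 50.7 -44.1] miss 0.0
lev71 [547.4 141.   71. ] board [ -4.2 -44.8] miss 0.0
pt [476.9 273.9  30. ] board [-34.4 102.5] miss 0.0
pr1 [433.5 279.9  45. ] board [-74.5 120.5] miss 0.0
pr2 [416.1 274.4  45. ] board [-92.7 120.1] miss 0.0
pr1b [428.8 294.   24. ] board [-74.9 135.4] miss 0.0
pr2b [411.6 288.5  24. ] board [-93. 135.] miss 0.0
```

```bash
cat >> h.py <<'E'
def rel(p,yaw):
    """row to reach TCP p, tool down, tool y at world angle yaw"""
    from rig import telemetry
    s=telemetry.state(); R=cv2.Rodrigues(np.array(s["orientation"]))[0]
    y=np.array([np.cos(yaw),np.sin(yaw),0]); z=np.array([0,0,-1.]); G=np.c_[np.cross(y,z),y,z]
    print("t",round(s["t"],2),"q",np.round(s["q"],2),"pos",np.round(s["ee_pos"],1),"F",np.round(s["force"],1),"w",round(s["width"],1),"ff",round(s["finger_force"],1))
    print("dp",np.round(R.T@(np.array(p)-s["ee_pos"])/600,4),"rot",np.round(cv2.Rodrigues(R.T@G)[0].ravel()/(np.pi/4),4))
E
python3 -c "
from h import *
rel((562.7,145.6,150),1.868)"
```

```text
t 0.1 q [ 1.15  0.31  1.51  0.    1.33 -0.07] pos [194.1 540.6 238.5] F [-0.2 -0.2  0.3] w 85.6 ff 0.0
dp [-0.8006 -0.4117  0.1481] rot [-0.0022 -0.0009 -0.8174]
```

```bash
python3 -m pendant '[{"dp":[-0.8,-0.412,0],"delta_rot":[0,0,-0.817]},{"dp":[-0.8,-0.412,0],"delta_rot":[0,0,-0.817]},{"dp":[-0.8,-0.412,0],"delta_rot":[0,0,-0.817]},{"dp":[-0.8,-0.412,0],"delta_rot":[0,0,-0.817]},{"dp":[-0.8,-0.412,0],"delta_rot":[0,0,-0.817]},{"dp":[-0.8,-0.412,0],"delta_rot":[0,0,-0.817]},{"dp":[-0.8,-0.412,0],"delta_rot":[0,0,-0.817]},{"dp":[-0.8,-0.412,0],"delta_rot":[0,0,-0.817]},{"dp":[-0.8,-0.412,0],"delta_rot":[0,0,-0.817]},{"dp":[-0.8,-0.412,0],"delta_rot":[0,0,-0.817]},{"dp":[-0.8,-0.412,0],"delta_rot":[0,0,-0.817]},{"dp":[-0.8,-0.412,0],"delta_rot":[0,0,-0.817]},{"dp":[-0.8,-0.412,0],"delta_rot":[0,0,-0.817]},{"dp":[-0.8,-0.412,0.148],"delta_rot":[0,0,-0.817]},{"dp":[-0.8,-0.412,0.148],"delta_rot":[0,0,-0.817]},{"dp":[-0.8,-0.412,0.148],"delta_rot":[0,0,-0.817]},{"dp":[-0.8,-0.412,0.148],"delta_rot":[0,0,-0.817]},{"dp":[-0.8,-0.412,0.148],"delta_rot":[0,0,-0.817]},{"dp":[-0.8,-0.412,0.148],"delta_rot":[0,0,-0.817]},{"dp":[-0.8,-0.412,0.148],"delta_rot":[0,0,-0.817]}]' 100 40
python3 -c "
from h import *
rel((562.7,145.6,56),1.868)
s=imaging.grab_frame('side')[225:370,190:340]
t=imaging.grab_frame('top')[155:290,165:325]
s=cv2.resize(s,None,fx=4,fy=4,interpolation=2)
cv2.imwrite('pics/s1.png',s)"
```

```text
t: 1.77
ee_pos: [563.8, 147.4, 153.0]
orientation: [-0.466, 3.102, 0.0]
force: [-0.0, -1.0, 0.7]
width: 51.7
finger_force: 0.0
t 1.77 q [ 0.18  0.39  1.61  0.    1.13 -1.69] pos [563.8 147.4 153. ] F [-0.  -1.   0.7] w 51.7 ff 0.0
dp [ 0.0034 -0.0022  0.1617] rot [-0.0005  0.0057  0.0012]
```

View pics/s1.png

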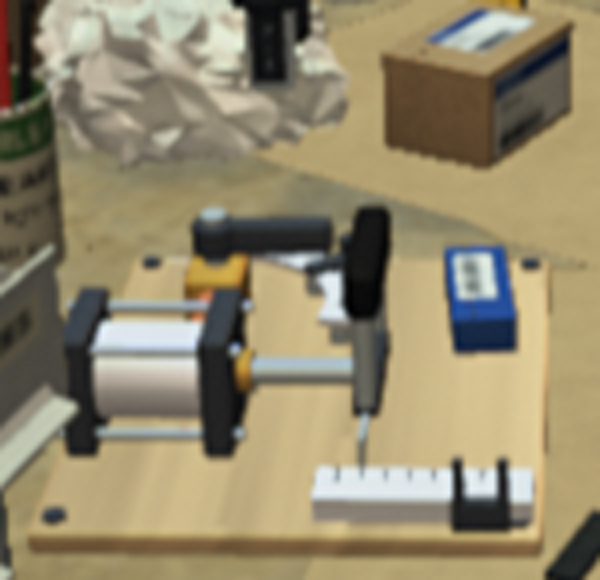

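A fingertip is above the lever at crop pixel (272,60), and nothing has been disturbed. I'll descend, then close.

```bash
python3 -m pendant '[{"dp":[0.002,-0.001,0.05],"delta_rot":[0,0,0]},{"dp":[0.002,-0.001,0.1],"delta_rot":[0,0,0]},{"dp":[0.002,-0.001,0.13],"delta_rot":[0,0,0]},{"dp":[0.002,-0.001,0.15],"delta_rot":[0,0,0]},{"dp":[0.002,-0.001,0.16],"delta_rot":[0,0,0]},{"dp":[0.002,-0.001,0.16],"delta_rot":[0,0,0]},{"dp":[0.002,-0.001,0.16],"delta_rot":[0,0,0]},{"dp":[0.002,-0.001,0.16],"delta_rot":[0,0,0]}]' && python3 -m pendant '[{"dp":[0,0,0],"delta_rot":[0,0,0]},{"dp":[0,0,0],"delta_rot":[0,0,0]},{"dp":[0,0,0],"delta_rot":[0,0,0]},{"dp":[0,0,0],"delta_rot":[0,0,0]},{"dp":[0,0,0],"delta_rot":[0,0,0]},{"dp":[0,0,0],"delta_rot":[0,0,0]},{"dp":[0,0,0],"delta_rot":[0,0,0]},{"dp":[0,0,0],"delta_rot":[0,0,0]}]' 255 40
python3 - <<'E'
from h import *
rel((562.7,145.6,56),1.868)
s=imaging.grab_frame('side')[225:370,190:340]
t=imaging.grab_frame('top')[155:290,165:325]
cv2.imwrite('pics/t2.png',np.hstack([cv2.resize(t,(400,338),interpolation=2),cv2.resize(s,(350,338),interpolation=2)]))
# arc: pivot about axis by a, tool axes at start
ax=np.array([599,156.7])
from rig import telemetry
st=telemetry.state();R=cv2.Rodrigues(np.array(st["orientation"]))[0];p=np.array(st["ee_pos"])
for a in np.linspace(0,.6,9)[1:]:
    c,s_=np.cos(a),np.sin(a); d=np.array([[c,-s_],[s_,c]])@(p[:2]-ax)+ax-p[:2]
    print(np.round(R.T@np.append(d,0)/600,4), round(-a/(np.pi/4),3))
E
```

```text
t: 2.53
ee_pos: [562.7, 145.7, 55.9]
orientation: [-0.465, 3.104, 0.0]
force: [-0.7, -0.1, -0.1]
width: 51.7
finger_force: 0.0
t: 3.2
ee_pos: [561.9, 145.4, 55.3]
orientation: [-0.465, 3.106, 0.0]
force: [-1.4, 0.1, 5.7]
width: 11.0
finger_force: 40.2
t 3.2 q [ 0.18  0.51  1.72 -0.    0.92 -1.69] pos [561.9 145.4  55.3] F [-1.4  0.1  5.7] w 11.0 ff 40.2
dp [-0.0013 -0.0001 -0.0012] rot [-0.0002  0.0013 -0.0001]
[-0.0002 -0.0048  0.    ] -0.095
[-0.0007 -0.0097  0.    ] -0.191
[-0.0016 -0.0144  0.    ] -0.286
[-0.0029 -0.0191  0.    ] -0.382
[-0.0044 -0.0237  0.    ] -0.477
[-0.0064 -0.0281  0.    ] -0.573
[-0.0086 -0.0324  0.    ] -0.668
[-0.0112 -0.0365  0.    ] -0.764
```

View pics/t2.png

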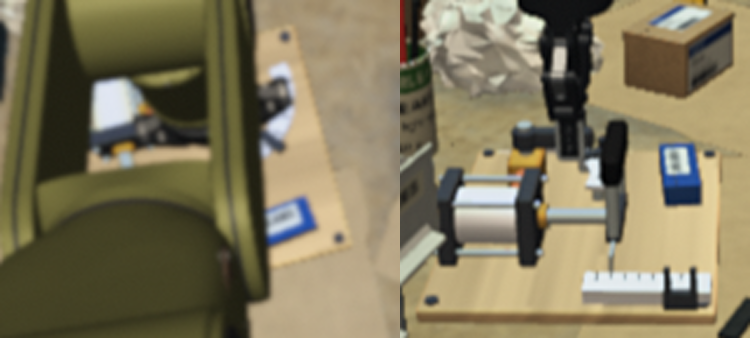

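The lever is gripped between the pads: width is 11 mm, and in the side half a finger covers the lever at (575,135). Now I'll turn it 0.6 rad along the arc.

```bash
python3 -m pendant '[{"dp":[-0.0002,-0.0048,0],"delta_rot":[0,0,-0.095]},{"dp":[-0.0007,-0.0097,0],"delta_rot":[0,0,-0.191]},{"dp":[-0.0016,-0.0144,0],"delta_rot":[0,0,-0.286]},{"dp":[-0.0029,-0.0191,0],"delta_rot":[0,0,-0.382]},{"dp":[-0.0044,-0.0237,0],"delta_rot":[0,0,-0.477]},{"dp":[-0.0064,-0.0281,0],"delta_rot":[0,0,-0.573]},{"dp":[-0.0086,-0.0324,0],"delta_rot":[0,0,-0.668]},{"dp":[-0.0112,-0.0365,0],"delta_rot":[0,0,-0.764]},{"dp":[-0.0112,-0.0365,0],"delta_rot":[0,0,-0.764]},{"dp":[-0.0112,-0.0365,0],"delta_rot":[0,0,-0.764]},{"dp":[-0.0112,-0.0365,0],"delta_rot":[0,0,-0.764]},{"dp":[-0.0112,-0.0365,0],"delta_rot":[0,0,-0.764]}]' && python3 -m pendant '[{"dp":[0,0,0],"delta_rot":[0,0,0]},{"dp":[0,0,0],"delta_rot":[0,0,0]},{"dp":[0,0,0],"delta_rot":[0,0,0]},{"dp":[0,0,0],"delta_rot":[0,0,0]}]' 100 && python3 -m pendant '[{"dp":[0,0,-0.05],"delta_rot":[0,0,0]},{"dp":[0,0,-0.1],"delta_rot":[0,0,0]},{"dp":[0,0,-0.16],"delta_rot":[0,0,0]},{"dp":[0,0,-0.16],"delta_rot":[0,0,0]},{"dp":[0,0,-0.16],"delta_rot":[0,0,0]}]'
python3 -c "
from h import *
rel((500,216,150),0.285+np.pi/4*2)
rel((500,216,150),0.285)
"
```

```text
t: 4.3
ee_pos: [574.5, 127.3, 55.3]
orientation: [-1.362, 2.83, 0.002]
force: [-1.8, 3.2, 5.4]
width: 11.4
finger_force: 40.4
t: 4.63
ee_pos: [574.3, 126.2, 54.2]
orientation: [1.362, -2.831, 0.0]
force: [-0.2, -0.1, -0.8]
width: 52.0
finger_force: 0.0
t: 5.05
ee_pos: [576.5, 126.5, 153.0]
orientation: [-1.359, 2.826, -0.003]
force: [-0.4, -0.4, -0.1]
width: 51.7
finger_force: 0.0
t 5.05 q [ 0.14  0.4   1.6  -0.    1.14 -2.32] pos [576.5 126.5 153. ] F [-0.4 -0.4 -0.1] w 51.7 ff 0.0
dp [-0.037   0.1927  0.0044] rot [-0.0034  0.0069  0.7788]
t 5.05 q [ 0.14  0.4   1.6  -0.    1.14 -2.32] pos [576.5 126.5 153. ] F [-0.4 -0.4 -0.1] w 51.7 ff 0.0
dp [-0.037   0.1927  0.0044] rot [0.0029 0.0088 2.7788]
```

```bash
python3 -m pendant '[{"dp":[-0.05,0.15,-0.017],"delta_rot":[0,0,1]},{"dp":[-0.13,0.377,-0.017],"delta_rot":[0,0,1]},{"dp":[-0.13,0.377,-0.017],"delta_rot":[0,0,1]},{"dp":[-0.13,0.377,-0.017],"delta_rot":[0,0,1]},{"dp":[-0.13,0.377,-0.017],"delta_rot":[0,0,1]},{"dp":[-0.13,0.377,-0.017],"delta_rot":[0,0,1]},{"dp":[-0.13,0.377,-0.017],"delta_rot":[0,0,1]},{"dp":[-0.13,0.377,-0.017],"delta_rot":[0,0,1]}]' && python3 -m pendant '[{"dp":[0,0,0],"delta_rot":[0,0,1]},{"dp":[0,0,0],"delta_rot":[0,0,1]},{"dp":[0,0,0],"delta_rot":[0,0,1]},{"dp":[0,0,0],"delta_rot":[0,0,1]},{"dp":[0,0,0],"delta_rot":[0,0,1]},{"dp":[0,0,0],"delta_rot":[0,0,1]},{"dp":[0,0,0],"delta_rot":[0,0,1]}]'
python3 -c "
from h import *
rel((497,218.5,150),0.285)
t=imaging.grab_frame('top')[155:290,165:325]
cv2.imwrite('pics/t3.png',cv2.resize(t,None,fx=4.4,fy=4.4,interpolation=cv2.INTER_CUBIC))"
```

```text
t: 5.72
ee_pos: [443.7, 330.0, 159.2]
orientation: [0.178, -3.134, 0.002]
force: [-0.7, 0.1, 0.1]
width: 51.8
finger_force: 0.0
t: 6.3
ee_pos: [446.6, 326.7, 159.4]
orientation: [-1.044, -2.962, 0.004]
force: [0.6, -0.7, -0.4]
width: 51.9
finger_force: 0.0
t 6.3 q [ 0.56  0.35  1.66 -0.    1.13 -0.34] pos [446.6 326.7 159.4] F [ 0.6 -0.7 -0.4] w 51.9 ff 0.0
dp [-0.1785 -0.0877  0.0158] rot [-0.0032  0.0009  0.7739]
```

View pics/t3.png

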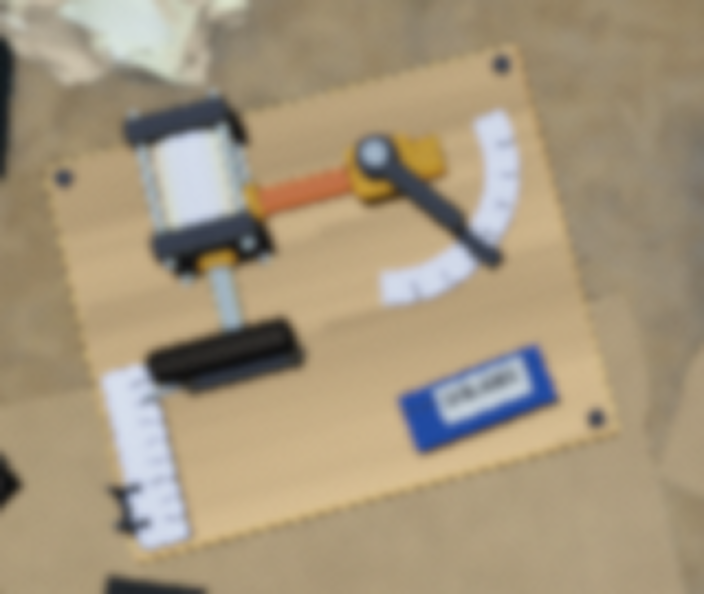

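In the top view the lever lies over the tab. It runs from (376,152) through (465,228) towards the tab end at (497,262), a measured turn of 0.604 against the required 0.595. The box and bar haven't moved. Next is the bar.

```bash
python3 -m pendant '[{"dp":[-0.05,-0.025,0.016],"delta_rot":[0,0,0.774]},{"dp":[-0.12,-0.06,0.016],"delta_rot":[0,0,0.774]},{"dp":[-0.1785,-0.0877,0.016],"delta_rot":[0,0,0.774]},{"dp":[-0.1785,-0.0877,0.016],"delta_rot":[0,0,0.774]},{"dp":[-0.1785,-0.0877,0.016],"delta_rot":[0,0,0.774]},{"dp":[-0.1785,-0.0877,0.016],"delta_rot":[0,0,0.774]},{"dp":[-0.1785,-0.0877,0.016],"delta_rot":[0,0,0.774]},{"dp":[-0.1785,-0.0877,0.016],"delta_rot":[0,0,0.774]},{"dp":[-0.1785,-0.0877,0.016],"delta_rot":[0,0,0.774]}]'
python3 -c "
from h import *
rel((497,218.5,86),0.285)
s=imaging.grab_frame('side')[225:370,190:340]
cv2.imwrite('pics/s4.png',cv2.resize(s,None,fx=4,fy=4,interpolation=2))"
```

```text
t: 7.1
ee_pos: [496.9, 220.6, 150.8]
orientation: [-1.874, -2.521, 0.001]
force: [0.0, 0.2, -0.3]
width: 51.7
finger_force: 0.0
t 7.1 q [ 0.34  0.35  1.69 -0.    1.1   0.05] pos [496.9 220.6 150.8] F [ 0.   0.2 -0.3] w 51.7 ff 0.0
dp [-0.0033 -0.0009  0.108 ] rot [-0.0007  0.0002  0.0092]
```

View pics/s4.png

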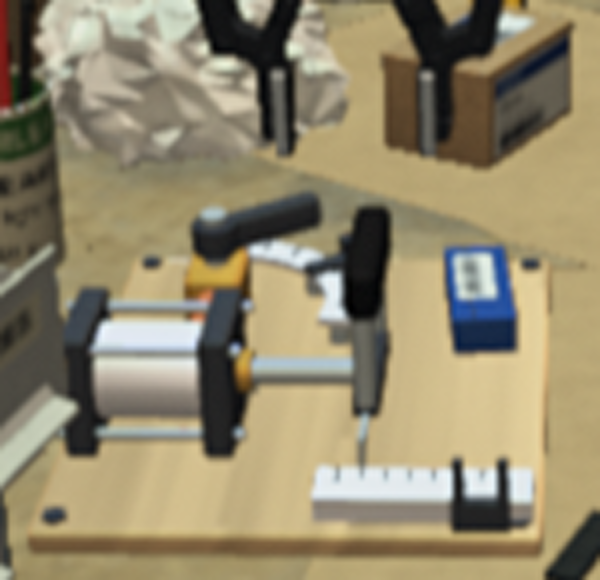

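The fingers straddle the bar: tips at columns 280 and 430, bar at about 368. I'll descend and close with 80 N.

```bash
python3 -m pendant '[{"dp":[-0.002,-0.0015,0.04],"delta_rot":[0,0,0]},{"dp":[-0.002,-0.0015,0.08],"delta_rot":[0,0,0]},{"dp":[-0.002,-0.0015,0.1],"delta_rot":[0,0,0]},{"dp":[-0.002,-0.0015,0.107],"delta_rot":[0,0,0]},{"dp":[-0.002,-0.0015,0.107],"delta_rot":[0,0,0]},{"dp":[-0.002,-0.0015,0.107],"delta_rot":[0,0,0]}]' && python3 -m pendant '[{"dp":[0,0,0],"delta_rot":[0,0,0]},{"dp":[0,0,0],"delta_rot":[0,0,0]},{"dp":[0,0,0],"delta_rot":[0,0,0]},{"dp":[0,0,0],"delta_rot":[0,0,0]},{"dp":[0,0,0],"delta_rot":[0,0,0]},{"dp":[0,0,0],"delta_rot":[0,0,0]},{"dp":[0,0,0],"delta_rot":[0,0,0]},{"dp":[0,0,0],"delta_rot":[0,0,0]}]' 255 80
python3 -c "
from h import *
import math
from rig import telemetry
p=telemetry.state()['ee_pos'];print(rt(p,.285,np.array([538.8,185.2])))
rel((p[0]-46*math.cos(.285),p[1]-46*math.sin(.285),p[2]),0.285)
cv2.imwrite('pics/s5raw.png',imaging.grab_frame('side'))"
```

```text
t: 7.65
ee_pos: [497.0, 219.6, 87.2]
orientation: [1.877, 2.519, 0.001]
force: [-0.5, -0.2, -0.3]
width: 51.9
finger_force: 0.0
t: 8.32
ee_pos: [495.1, 218.7, 88.0]
orientation: [-1.877, -2.518, 0.003]
force: [-4.6, -1.1, 7.9]
width: 15.2
finger_force: 80.1
[-32.53388284  44.45707984]
t 8.32 q [0.34 0.42 1.77 0.   0.95 0.05] pos [495.1 218.7  88. ] F [-4.6 -1.1  7.9] w 15.2 ff 80.1
dp [ 0.0003 -0.0767  0.0002] rot [-0.0028 -0.0001  0.0057]
```

```bash
python3 -m pendant '[{"dp":[0,-0.008,0],"delta_rot":[0,0,0]},{"dp":[0,-0.016,0],"delta_rot":[0,0,0]},{"dp":[0,-0.024,0],"delta_rot":[0,0,0]},{"dp":[0,-0.032,0],"delta_rot":[0,0,0]},{"dp":[0,-0.04,0],"delta_rot":[0,0,0]},{"dp":[0,-0.048,0],"delta_rot":[0,0,0]},{"dp":[0,-0.056,0],"delta_rot":[0,0,0]},{"dp":[0,-0.064,0],"delta_rot":[0,0,0]},{"dp":[0,-0.072,0],"delta_rot":[0,0,0]},{"dp":[0,-0.077,0],"delta_rot":[0,0,0]},{"dp":[0,-0.077,0],"delta_rot":[0,0,0]},{"dp":[0,-0.077,0],"delta_rot":[0,0,0]},{"dp":[0,-0.077,0],"delta_rot":[0,0,0]}]'
python3 -c "
from h import *
f=imaging.grab_frame('side');cv2.imwrite('pics/s6raw.png',f)
cv2.imwrite('pics/s6.png',cv2.resize(f[265:370,190:340],None,fx=5,fy=5,interpolation=cv2.INTER_CUBIC))
rel((0,0,0),0.285)"
```

```text
t: 9.45
ee_pos: [457.1, 207.3, 88.0]
orientation: [1.875, 2.514, 0.012]
force: [8.8, 2.2, -4.1]
width: 14.8
finger_force: 78.7
t 9.5 q [ 0.34  0.37  1.86 -0.    0.9   0.05] pos [457.2 207.3  88. ] F [ 8.4  2.4 -5.1] w 14.5 ff 78.7
dp [-0.1139 -0.8302  0.1388] rot [ 0.0121 -0.0002  0.0054]
```

View pics/s6.png

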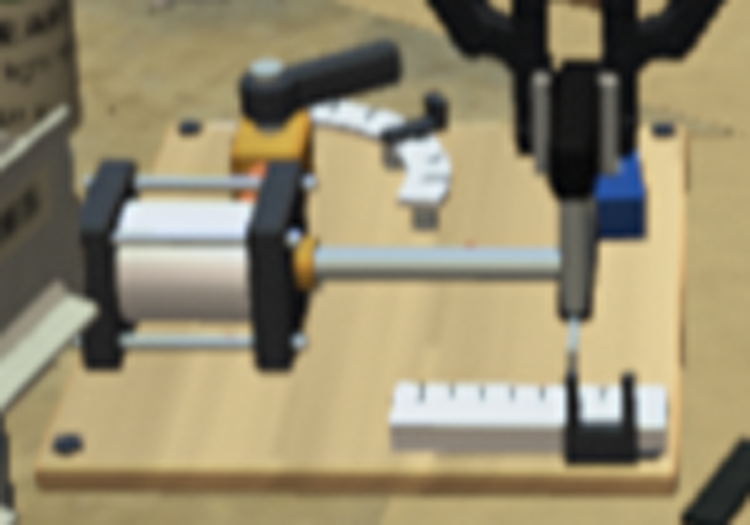

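The bar is held between the pads and the lever is still over the tab. The pointer has moved from column 453 to about 572, with the prongs at 571 and 628. I'll work out how much is left.

Run:
```python
from h import *
np.set_printoptions(precision=1,suppress=True)
o=np.array([538.8,185.2]);y=.285
for n,u,z in [("p0",(453,385),30),("p1",(572,376),30),("p1 col",(572,385),30),("prm",(599.5,376),45)]: print(n,rt(S.onz(sc(*u),z),y,o))
for v in (490,511,530): print("top",rt(T.onz(tc(122,v),45),y,o))
# predicted side columns: pointer at mark x for board pts, with offset anchored at p0
w=lambda x,yy,z:np.append(o+np.array([[np.cos(y),-np.sin(y)],[np.sin(y),np.cos(y)]])@[x,yy],z)
for x,yy,z in [(-30,95,30),(-70,95,30),(-80,95,30),(-79,107,45),(-79,112,45),(-79,117,45)]:
    p=S.px(w(x,yy,z)); print((x,yy,z),((p-[190,265]+.5)*5-.5))
# dark prong profile, top view fine crop
t=cv2.imread("pics/top0.png")
cv2.imwrite("pics/clip.png",cv2.resize(t[255:285,182:216],None,fx=16,fy=16,interpolation=cv2.INTER_CUBIC))
f=cv2.imread("pics/s6raw.png");print(f[336:346,300:320].sum(2))
```

```text
p0 [-34.4 102.5]
p1 [-73.1  96. ]
p1 col [-73.5 101.6]
prm [-83.6 120.3]
top [-74.2 116.2]
top [-84.1 118.4]
top [-93.1 120.4]
(-30, 95, 30) [441.8 372.8]
(-70, 95, 30) [562.7 374.3]
(-80, 95, 30) [593.  374.6]
(-79, 107, 45) [587.4 354.1]
(-79, 112, 45) [586.6 362.2]
(-79, 117, 45) [585.8 370.4]
[[542 545 524 423 343 428 546 564 558 561 560 562 561 558 556 561 565 569
  578 580]
 [543 546 524 419 328 427 547 564 561 557 559 559 560 557 558 559 563 572
  578 580]
 [540 547 520 392 310 425 548 564 560 557 559 560 560 560 541 521 530 563
  579 583]
 [538 543 503 328 258 389 544 565 557 557 555 558 561 539 453 391 416 512
  573 582]
 [539 533 454 246 171 331 538 566 557 558 560 562 561 517 322 205 274 456
  569 586]
 [571 558 451 201 105 312 568 601 590 582 565 576 595 540 265 105 234 473
  595 612]
 [660 659 571 251  87 342 633 676 667 630 554 600 663 619 313  95 255 539
  666 678]
 [709 717 663 310  82 335 643 712 706 661 543 638 710 674 363 106 270 575
  708 706]
 [708 719 676 319  77 291 594 710 708 673 595 679 716 680 370 103 239 539
  706 707]
 [702 712 674 317  69 244 541 702 707 688 662 694 711 679 370  98 194 493
  697 705]]
```

View pics/clip.png

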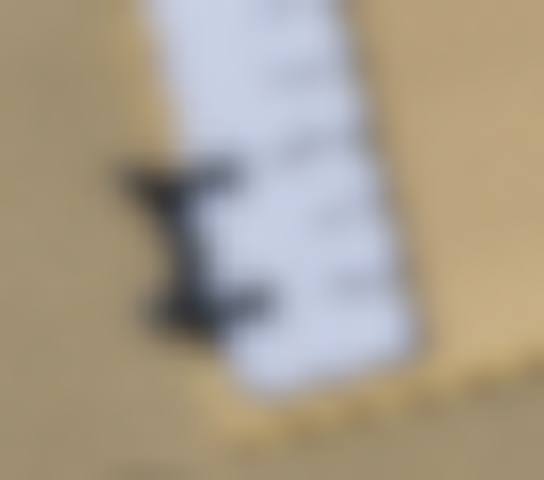

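Aligned, the pointer should stand at about column 602; it's now at 572 with 3.0 px/mm, so roughly 10 mm more.

```bash
python3 -m pendant '[{"dp":[0,-0.006,0],"delta_rot":[0,0,0]},{"dp":[0,-0.012,0],"delta_rot":[0,0,0]},{"dp":[0,-0.0175,0],"delta_rot":[0,0,0]},{"dp":[0,-0.0175,0],"delta_rot":[0,0,0]},{"dp":[0,-0.0175,0],"delta_rot":[0,0,0]},{"dp":[0,-0.0175,0],"delta_rot":[0,0,0]},{"dp":[0,-0.0175,0],"delta_rot":[0,0,0]},{"dp":[0,-0.0175,0],"delta_rot":[0,0,0]},{"dp":[0,-0.0175,0],"delta_rot":[0,0,0]}]'
python3 -c "
from h import *
f=imaging.grab_frame('side');cv2.imwrite('pics/s7raw.png',f)
cv2.imwrite('pics/s7.png',cv2.resize(f[265:370,190:340],None,fx=5,fy=5,interpolation=cv2.INTER_CUBIC))
rel((495.1,218.7,88),0.285);print(f[330:346:2,302:320].sum(2))"
```

```text
t: 10.25
ee_pos: [447.8, 204.5, 88.0]
orientation: [1.874, 2.513, 0.013]
force: [10.3, 2.0, -6.8]
width: 15.0
finger_force: 79.0
t 10.3 q [ 0.34  0.36  1.88 -0.    0.89  0.05] pos [447.8 204.5  88. ] F [10.2  2.9 -6.1] w 14.5 ff 79.0
dp [0.0002 0.0824 0.0009] rot [ 0.0135 -0.0002  0.0054]
[[544 548 557 561 562 538 502 516 550 516 510 542 563 563 563 569 576 579]
 [543 551 558 557 558 560 565 569 548 507 548 562 556 557 563 569 575 581]
 [542 549 556 557 560 561 558 534 510 524 554 558 554 559 561 567 572 581]
 [544 551 556 556 560 561 539 429 371 494 557 560 555 559 563 566 575 580]
 [538 512 505 523 556 562 536 418 357 488 559 562 542 519 527 563 577 582]
 [451 262 198 336 536 566 535 417 347 463 555 521 319 205 276 454 569 584]
 [572 249  88 340 633 678 659 579 463 563 662 620 310  91 257 536 664 672]
 [675 319  76 288 594 707 708 676 596 681 716 681 370 104 238 541 705 707]]
```

View pics/s7.png

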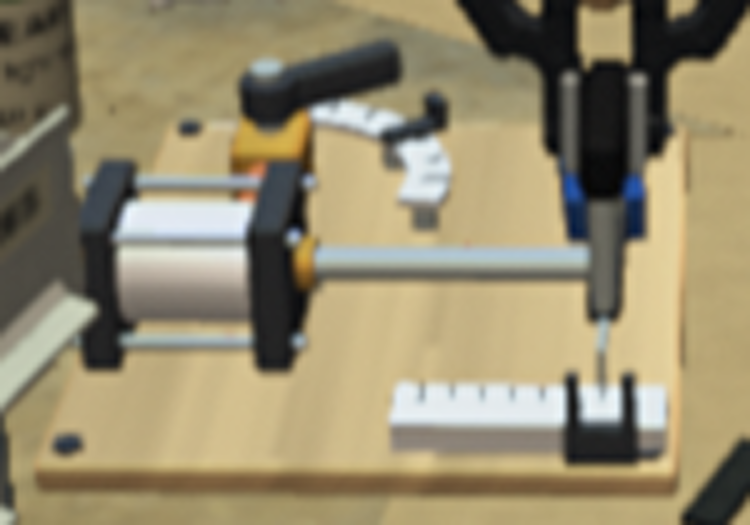

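The pointer is at column 601, midway between the prongs at 571 and 629. The bar is gripped and the lever is on the tab. I'll settle briefly and hand in.

```bash
python3 -m pendant '[{"dp":[0,0,0],"delta_rot":[0,0,0]},{"dp":[0,0,0],"delta_rot":[0,0,0]},{"dp":[0,0,0],"delta_rot":[0,0,0]},{"dp":[0,0,0],"delta_rot":[0,0,0]},{"dp":[0,0,0],"delta_rot":[0,0,0]},{"dp":[0,0,0],"delta_rot":[0,0,0]}]' && python3 -c "
from rig import job; print(job.job_done())"
```

```text
t: 10.8
ee_pos: [447.8, 204.5, 88.0]
orientation: [1.874, 2.513, 0.014]
force: [9.9, 3.1, -5.8]
width: 14.4
finger_force: 79.0
the job is handed in; nothing more can be done
None
```

I handed the job in at 10.8 s with the valve lever lined up on the tab, the pointer midway between the prongs at about 49 mm of pull, and the gripper still holding the bar; no verdict came back.

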